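Line up the sample slide with a drift and bolt it

TASK

The aluminium carriage of the sample slide has crept, so its bolt hole no longer lines up with the hole in the grey base below it. Take the yellow-handled tapered drift, put its point through both holes and lever them into line, pushing it down until its collar rests on the carriage. Then pull the drift out, put it back upright in the socket of the white stand that it came from, and put the black-headed bolt down through both holes until its flange rests on the carriage; let go of it there.

Things in the scene. Friction and masses are not known exactly. Their poses are not given: they have to be found in the camera images.
- drift_grip (a point): Mid-handle of the tapered drift: yellow handle 30 mm across, 44 tall; steel collar 43 across, 4 thick, its underside 26 below this point; then 20 of straight shank 29 across, then 40 of taper to a 5 mm point 86 below this point. z up. Stands in one of 3 sockets (34 wide, 70 apart in a row) of a fixed white stand 70 tall; beside it the bolt and an unneeded red plug. Grip across the row. 0.22 kg.
- bolt_grip (a point): Mid-head of the bolt, in another socket of the row (the line from drift to bolt is the row): black head 32 mm across, 44 tall, steel disc on top; steel flange 43 across, 4 thick, its underside 26 below this point; blunt straight shank 22 across, 60 long, ending 86 below this point. z up. 0.22 kg. Too thick to pass before the holes are in line. Binders 315 tall stand behind (x > 0.61 m).
- plate_hole (a point): Centre, at the top face 77 mm above the bench, of the 32 mm hole in the aluminium carriage (150 x 82, 12 thick), which slides along x up to 20 either way from in line, takes about 3 N and stays where left. x: sliding direction, towards a low white seat with blue rim (64 across, 4 high, centre 75 from the hole). Guide rails and screws beside it rise up to 5 above it. Lever with the jaws closing roughly along x. z up.
- base_hole (a point): Centre, at its top face 65 mm above the bench, of the 32 mm hole in the fixed grey base under the carriage (18 thick, open below to the bench). The upper hole starts 12 to 16 off along x, leaving a lens 16 to 20 wide. The drift's point enters midway between the hole centres; 14 to 18 down, move it over this centre, taking the carriage along, then push straight down.
Not all that is in view belongs to the job. What is shaped like the part that bears drift_grip but blue is not meant.

How it is judged:
By the outcome, as a careful person would: the job done as asked, in the order asked, and still so for the second after the job is handed in, with the robot touching nothing.
It also fails if it takes over 67 s, if anything falls off the work surface, if the arm or the gripper's body presses on something with over 40 N, if the wrist force passes 120 N, or if a joint passes its speed limit or range.

ROBOT

A 6-joint arm with a two-finger parallel gripper is mounted at the origin on a cart in front of the work surface, level with it; the furniture and walls round the work are solid. World frame = base frame: x ahead of the robot, y to its left, z up, the work surface at z = 0. Lengths are in m, angles in rad, forces in N, time in s.
With the tool pointing down it reaches from about 0.35 to 0.95 m from the base axis. Payload 17.4 kg.
Tool frame: the origin (TCP) lies on the front face of the gripper's body, between the roots of the fingers; the fingertips stand 84 mm ahead of it and the grasp point (between the pads) lies 65 mm ahead of it (env.tcp_to_grasp is the distance from the TCP to the grasp point, in m); z points along the fingers, y is the line along which they close (so a half turn about z gives the same grasp; the last joint's range is limited). The gripper opens to 93 mm and grips with 3 to 60 N. Pads are 15 mm wide; open, the fingers measure 128 mm over their backs; the gripper's body (75 mm by 188 mm) begins 65 mm behind the grasp point.
Start: joints at [1.297, 0.116, 1.442, -0, 1.584, -0.038], TCP at [0.158, 0.656, 0.303] pointing down, gripper open.
Joint ranges: [-2.83, 2.83], [-0.83, 2.19], [0.07, 2.5], [-1.14, 4.28], [0.01, 3], [-2.97, 2.97]. Speed limits (rad/s): [1.89, 1.89, 2.22, 3.14, 3.14, 3.14].

INTERFACE

Orientations are given as [roll, pitch, yaw] about the fixed x, y, z axes, in that order (R = Rz(yaw) Ry(pitch) Rx(roll)).
In Python, from plant import env gives the robot as it stands. The module is installed in compiled form; this text tells all that it offers.
- The arm moves only by the tool arm_command, never from a script. Its argument "increments" is one flat list of numbers, 4 for each row, row after row: the shift along the tool's x, y, z in m, then the turn about the tool's z in degrees. A call has 1 to 20 rows; each row is the pose to reach, as a shift and turn from the pose commanded when the call began, along the tool's axes at that moment; what a row does not reach only later rows make up. A row lasts 1/12 s, in which the tool goes at most 41.7 mm and 7.16 degrees, less where a joint would pass 70% of its speed; a pose out of reach is approached as far as the arm can. A call with a gripper value outside its range is refused whole. "claw" is the gripper command: -1 is fully open, 1 is shut, values between are in proportion, set as the call begins (left out, the last holds). The fingers move at their own pace and stop on an object; "newtons" is the grip in N (left out, the last holds). Time passes only in rows, so rows that repeat a pose let the fingers close. It gives the time, the measured TCP pose, the force, the opening and the grip force at its end, in the units of the state.
- env.get_obs(): the state, without advancing time (a new reading comes with each control period).
- env.camera(name): name is "scene" or "side" or "wrist"; returns a dict with "pixels" (480x640x3 uint8, blue, green, red), "range_z" (480x640 float32, m along the optical axis (not along the pixel's ray), 0 where there is no reading), "fovy" (degrees; the focal length in pixels is half the picture's height over the tangent of half this angle, whatever the lens; pixels are square), "cx", "cy" (the principal point, pixels), "distortion" ([k1, k2, p1, p2, k3] as OpenCV has them; the pictures are not rectified), "R" (3x3) and "t" (3): a world point X has camera coordinates R X + t. Camera axes: x right, y down, z forward; pixel columns grow to the right and rows downward; lengths in m; the calibration is good to about 2 mm. A picture is of the moment at which its call begins.
- env.sign_off(): hands the job in; it is judged then, once.
The state is a dict: "time_s": time; "joint_positions": joint angles; "qd": joint speeds; "joint_torque": joint torques, N m; "position": TCP position; "tcp_rot": TCP orientation; "contact_force": force on the tool from outside, world axes, zero at the start; "torque": the same for the moment, N m; "gripper_width": finger opening in m; "finger_force": force on a finger pad.
Only numpy, scipy, OpenCV 4.12 (cv2) and the standard library are available. Lean on these libraries where they do the work, as an engineer would, in place of code of your own. Each camera call takes 0.05 s, during which the arm holds its last target. There are 200 camera calls.

## Working session

There is one attempt and no reset: what is moved stays moved. The work goes in short steps, Python scripts to look and compute and a tool call to move; the robot and the scene stay as the last step left them, time stands still between calls to the robot, and variables do not carry over. Pictures are saved under pics/ and viewed, at most 13 in all, crops included, and the job is handed in when it is done.

Besides the shell and the picture viewer there is one more tool, called as name(argument=value, ...), one argument or row to a line, values as JSON. arm_command: Moves the arm, as the interface text tells. Its arguments: {"type":"object","properties":{"increments":{"type":"array"},"claw":{"type":"number"},"newtons":{"type":"number"}},"required":["increments"]}

```bash
mkdir -p pics; cat > h.py <<'E'
from plant import env
import numpy as np, cv2
np.set_printoptions(precision=4,suppress=True)
def K(c):
    f=240/np.tan(np.radians(c["fovy"])/2)
    return np.array([[f,0,c["cx"]],[0,f,c["cy"]],[0,0,1]])
def ray(c,uv):
    uv=np.array(uv,float).reshape(-1,1,2)
    n=cv2.undistortPoints(uv,K(c),np.array(c["distortion"])).reshape(-1,2)
    d=np.c_[n,np.ones(len(n))]@c["R"]
    return -c["R"].T@c["t"],d
def onz(c,uv,z):
    o,d=ray(c,uv); return o+d*((z-o[2])/d[:,2])[:,None]
def cloud(c):
    v,u=np.mgrid[:480,:640]
    o,d=ray(c,np.c_[u.ravel(),v.ravel()])
    return (o+d*c["range_z"].reshape(-1,1)).reshape(480,640,3)
E
python3 - <<'E'
from h import *
o=env.get_obs();print({k:np.array(v) for k,v in o.items()},env.tcp_to_grasp)
import pickle
ims=[]
for n in("scene","side","wrist"):
    c=env.camera(n);pickle.dump(c,open(n+".pkl","wb"));cv2.imwrite(f"pics/{n}0.png",c["pixels"])
    print(n,c["fovy"],c["cx"],c["cy"],c["distortion"],-c["R"].T@c["t"],c["R"][2])
E
```

```text
{'time_s': array(0.), 'joint_positions': array([ 1.2972,  0.1165,  1.4423, -0.    ,  1.584 , -0.0378]), 'qd': array([-0.0006, -0.0004,  0.0003,  0.    ,  0.    ,  0.0006]), 'joint_torque': array([ -0.0044, -72.127 , -62.2603,   0.0777,   0.0239,  -0.0001]), 'position': array([0.1576, 0.6562, 0.302 ]), 'tcp_rot': array([-3.1404, -0.    ,  2.9058]), 'contact_force': array([0.0768, 0.5318, 0.7876]), 'torque': array([ 0.0391, -0.017 , -0.1333]), 'finger_force': array(0.), 'gripper_width': array(0.0932)} 0.0653
scene 49.23568472976383 321.55616486056124 240.18579277872522 [-0.0731  0.      0.      0.      0.    ] [-0.0018 -0.912   0.4398] [ 0.5265  0.7527 -0.3953]
side 49.86624160411838 315.634433106088 244.14302172525475 [-0.0778  0.      0.      0.      0.    ] [ 0.1464 -0.9521  0.4675] [ 0.3679  0.8272 -0.4248]
wrist 69.01547841124214 315.2285457523294 248.84514182976213 [-0.056  0.     0.     0.     0.   ] [0.0862 0.6733 0.385 ] [ 0.2588 -0.0637 -0.9638]
```

View pics/scene0.png

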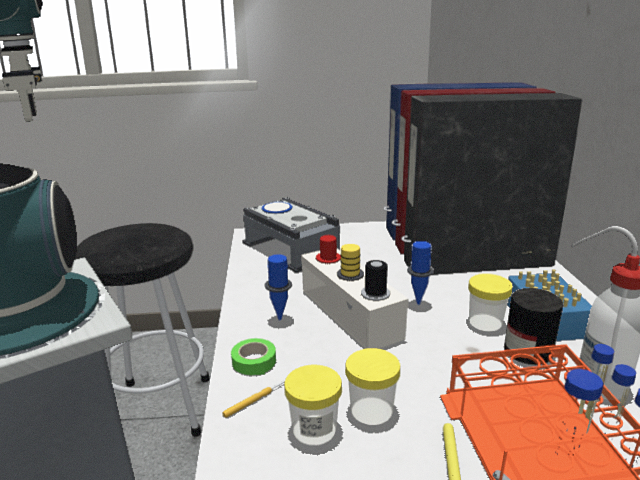

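View pics/side0.png

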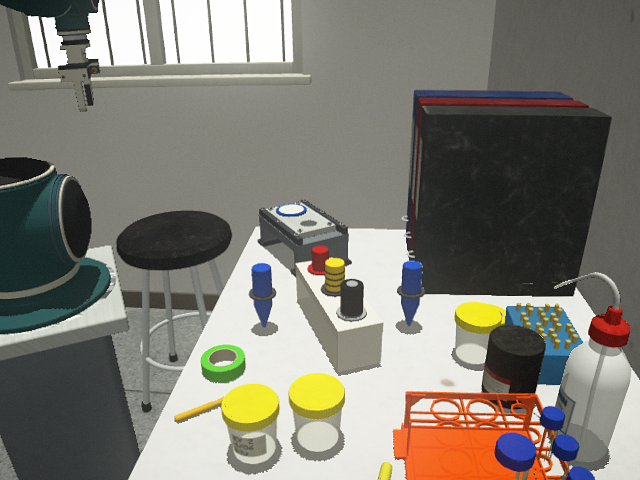

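The two views show the stand, with the red plug at (328,248), the yellow drift at (350,260) and the black bolt at (375,278) in scene. The carriage is at (290,215), with its dark hole at about (300,217) and the blue-rimmed seat at (277,208). The two blue drifts, at (278,285) and (420,270), are decoys.

```bash
python3 - <<'E'
from h import *
import pickle
for n,rs in (("scene",dict(d=(335,240,365,282),b=(360,255,392,302),p=(240,190,340,262))),("side",dict(d=(322,255,348,296),b=(336,275,370,322),p=(255,195,350,268)))):
    c=pickle.load(open(n+".pkl","rb"));P=cloud(c);hsv=cv2.cvtColor(c["pixels"],cv2.COLOR_BGR2HSV)
    def sub(r): x0,y0,x1,y1=r;return (slice(y0,y1),slice(x0,x1))
    # yellow
    s=sub(rs["d"]);H=hsv[s];Q=P[s]
    m=(H[...,0]>20)&(H[...,0]<35)&(H[...,1]>120)&(H[...,2]>60)
    q=Q[m];q=q[np.isfinite(q).all(1)];print(n,"drift n",len(q),"zmax",np.percentile(q[:,2],[2,50,98]),"med",np.median(q,0))
    t=q[q[:,2]>np.percentile(q[:,2],98)-.004];print(" top",t[:,:2].mean(0),t.min(0),t.max(0))
    ys,xs=np.nonzero(m);print(" px",xs.min()+rs["d"][0],xs.max()+rs["d"][0],ys.min()+rs["d"][1],ys.max()+rs["d"][1])
    s=sub(rs["b"]);Q=P[s];q=Q[(Q[...,2]>.105)&(Q[...,2]<.13)];print(" bolt top",len(q),q.mean(0),q.min(0),q.max(0))
    # plate
    s=sub(rs["p"]);H=hsv[s];Q=P[s];z=Q[...,2]
    m=(abs(z-.077)<.003);q=Q[m];print(" plate z77",len(q),q.min(0),q.max(0),np.median(q[:,2]))
    mb=(H[...,0]>100)&(H[...,0]<130)&(H[...,1]>110)&(H[...,2]>50);yy,xx=np.nonzero(mb)
    e=cv2.fitEllipse(cv2.convexHull(np.c_[xx,yy].astype(np.int32)));ctr=np.array(e[0])+rs["p"][:2];print(" seat",e,ctr,onz(c,[ctr],.081))
    g=cv2.cvtColor(c["pixels"],cv2.COLOR_BGR2GRAY)
    cv2.imwrite(f"pics/{n}_crop.png",cv2.resize(c["pixels"][s],None,fx=4,fy=4,interpolation=cv2.INTER_CUBIC))
a=cv2.imread("pics/scene_crop.png");b=cv2.imread("pics/side_crop.png");
w=400;a=cv2.resize(a,(w,int(a.shape[0]*w/a.shape[1])));b=cv2.resize(b,(w,int(b.shape[0]*w/b.shape[1])));h=min(len(a),len(b))
cv2.imwrite("pics/crops.png",np.hstack([a[:h],b[:h]]))
E
```

```text
scene drift n 544 zmax [0.0736 0.0998 0.1165] med [ 0.4422 -0.3516  0.0998]
 top [ 0.441  -0.3531] [-0.0018 -0.912   0.1125] [ 0.4629 -0.3313  0.4398]
 px 341 359 244 276
 bolt top 317 [ 0.4372 -0.416   0.1131] [ 0.4244 -0.4282  0.1051] [ 0.4566 -0.396   0.1175]
 plate z77 1281 [ 0.4435 -0.2864  0.074 ] [0.5688 0.0219 0.08  ] 0.07572817470803922
 seat ((36.871578216552734, 40.52653884887695), (38.9494743347168, 68.71244049072266), 179.66802978515625) [276.8716 230.5265] [[ 0.4373 -0.1431  0.081 ]]
side drift n 527 zmax [0.0751 0.1067 0.1192] med [ 0.4428 -0.3507  0.1067]
 top [ 0.443  -0.3512] [ 0.1464 -0.9521  0.1152] [ 0.4616 -0.3285  0.4675]
 px 325 344 258 291
 bolt top 395 [ 0.4369 -0.4159  0.1148] [ 0.4235 -0.4285  0.1051] [ 0.4551 -0.3957  0.1208]
 plate z77 1301 [ 0.4409 -0.2696  0.074 ] [0.5685 0.0245 0.08  ] 0.07766822431646264
 seat ((23.06019401550293, 40.31626510620117), (42.85007858276367, 76.91522216796875), 38.732051849365234) [278.0602 235.3163] [[ 0.4351 -0.1341  0.081 ]]
```

View pics/crops.png

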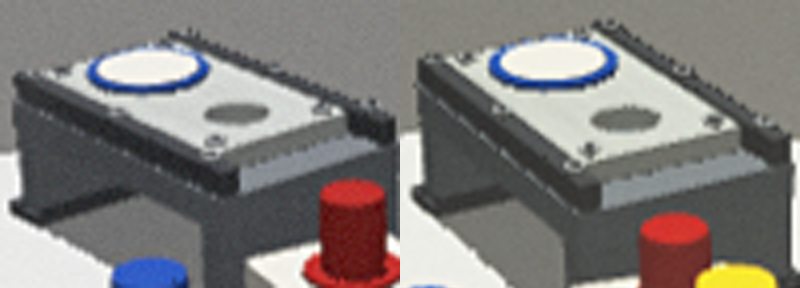

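The crops show the hole at crop (238,113) and (626,120), which is scene px (299.5,218) and side px (308.7,223.5). The seat centre is at scene (277,207) and side (291,209.7).

```bash
python3 - <<'E'
from h import *
import pickle
for n,hp,sp,bl in (("scene",(299.5,218),(277,207),((262,250,295,330),(405,235,440,310))),("side",(308.7,223.5),(291.1,209.7),((245,258,280,340),(395,255,430,340)))):
    c=pickle.load(open(n+".pkl","rb"));P=cloud(c);hsv=cv2.cvtColor(c["pixels"],cv2.COLOR_BGR2HSV)
    h=onz(c,[hp],.077)[0];s=onz(c,[sp],.081)[0];d=s-h
    print(n,"hole",h,"seat",s,np.hypot(*d[:2]),np.degrees(np.arctan2(d[1],d[0])))
    for x0,y0,x1,y1 in bl:
        H=hsv[y0:y1,x0:x1];Q=P[y0:y1,x0:x1];m=(H[...,0]>100)&(H[...,0]<130)&(H[...,1]>120)&(c["range_z"][y0:y1,x0:x1]>0)
        q=Q[m];print(" blue",np.percentile(q,[2,50,98],axis=0))
E
```

```text
scene hole [ 0.5105 -0.1059  0.077 ] seat [ 0.503  -0.0336  0.081 ] 0.07271739164074725 95.91446518652317
 blue [[ 0.336  -0.3048  0.0094]
 [ 0.3453 -0.2992  0.0758]
 [ 0.3611 -0.2817  0.106 ]]
 blue [[ 0.5435 -0.4012  0.0097]
 [ 0.5507 -0.3933  0.0745]
 [ 0.5851 -0.3595  0.106 ]]
side hole [ 0.5116 -0.0995  0.077 ] seat [ 0.5049 -0.025   0.081 ] 0.07489321902135546 95.16541487301804
 blue [[ 0.3357 -0.3045  0.0394]
 [ 0.3459 -0.2995  0.0927]
 [ 0.3618 -0.2798  0.109 ]]
 blue [[ 0.5432 -0.3987  0.0252]
 [ 0.5523 -0.3935  0.0884]
 [ 0.5687 -0.3715  0.109 ]]
```

arm_command(
  increments=[-0.515,-0.659,0,-18,-0.515,-0.659,0,-18,-0.515,-0.659,0,-18,-0.515,-0.659,0,-18,-0.515,-0.659,0,-18,-0.515,-0.659,0,-18,-0.515,-0.659,0,-18,-0.515,-0.659,0,-18,-0.515,-0.659,0,-18,-0.515,-0.659,0,-18,-0.515,-0.659,0,-18,-0.515,-0.659,0,-18,-0.515,-0.659,0,-18,-0.515,-0.659,0,-18,-0.515,-0.659,0,-18,-0.515,-0.659,0,-18,-0.515,-0.659,0,-18,-0.515,-0.659,0,-18,-0.515,-0.659,0,-18,-0.515,-0.659,0,-18],
)

```text
time_s: 1.82
position: [0.5035, -0.1043, 0.3027]
tcp_rot: [-3.142, 0.0, -3.064]
contact_force: [0.9, 1.2, 0.5]
gripper_width: 0.0929
finger_force: 0.0
```

arm_command(
  increments=[-0.005,-0.007,0,0,-0.005,-0.007,0,0,-0.005,-0.007,0,0,-0.005,-0.007,0,0],
)

```text
time_s: 2.15
position: [0.5084, -0.1076, 0.3027]
tcp_rot: [3.141, -0.0, -3.062]
contact_force: [0.0, 0.2, -0.4]
gripper_width: 0.0931
finger_force: 0.0
```

```bash
python3 - <<'E'
from h import *
import pickle
c=env.camera("wrist");pickle.dump(c,open("w1.pkl","wb"));cv2.imwrite("pics/w1.png",c["pixels"])
P=cloud(c);z=P[...,2];print(env.get_obs()["position"],np.median(z[abs(z-.077)<.004]),(abs(z-.077)<.004).sum())
E
```

```text
[ 0.5084 -0.1074  0.3029] 0.07800417937196877 16198
```

View pics/w1.png

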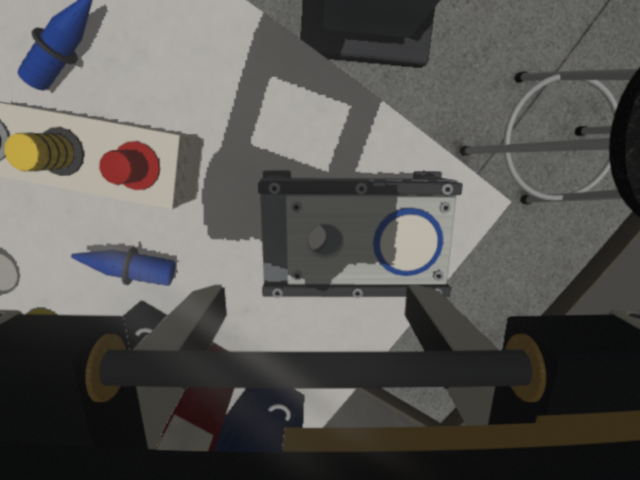

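The wrist view shows the carriage hole at about (325,240) and the seat at about (409,242). The drift is at (25,152) and the red plug at (122,166). I'll rectify the plate plane and look closer.

```bash
cat >> h.py <<'E'
def rect(c,x0,x1,y0,y1,z,s=4000):
    # orthophoto: column = x, row = y (from y1 down)
    xs=np.arange(x0,x1,1/s);ys=np.arange(y1,y0,-1/s)
    X,Y=np.meshgrid(xs,ys);W=np.c_[X.ravel(),Y.ravel(),np.full(X.size,z)]
    r,_=cv2.Rodrigues(c["R"])
    uv,_=cv2.projectPoints(W,r,np.array(c["t"],float),K(c),np.array(c["distortion"]))
    m=uv.reshape(X.shape+(2,)).astype(np.float32)
    return cv2.remap(c["pixels"],m[...,0],m[...,1],cv2.INTER_CUBIC)
E
python3 - <<'E'
from h import *
import pickle
c=pickle.load(open("w1.pkl","rb"))
im=rect(c,.45,.57,-.16,.02,.077)
g=cv2.convertScaleAbs(im,alpha=1.6,beta=10)
cv2.imwrite("pics/w1r.png",cv2.resize(g,None,fx=.8,fy=.8))
# seat from blue
hsv=cv2.cvtColor(c["pixels"],cv2.COLOR_BGR2HSV)
m=((hsv[...,0]>100)&(hsv[...,0]<130)&(hsv[...,1]>110)).astype(np.uint8);m[:195]=0;m[290:]=0;m[:,:365]=0;m[:,455:]=0
k=np.argwhere(m)[:,::-1].astype(np.int32);e=cv2.fitEllipse(cv2.convexHull(k));print(e,onz(c,[e[0]],.081))
E
```

```text
((407.98284912109375, 241.4149169921875), (64.99085235595703, 69.41600799560547), 55.97014236450195) [[ 0.5055 -0.0241  0.081 ]]
```

View pics/w1r.png

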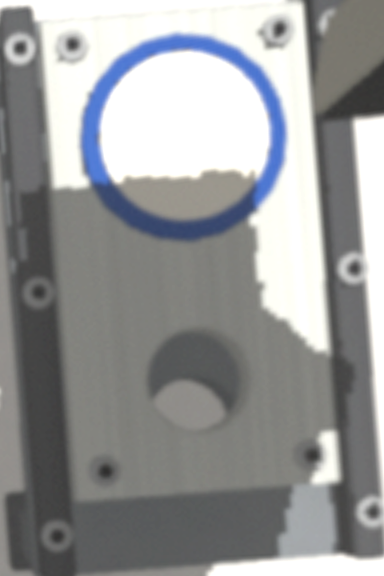

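```bash
python3 - <<'E'
from h import *
import pickle
from scipy.optimize import least_squares
c=pickle.load(open("w1.pkl","rb"));print("cam",-c["R"].T@c["t"])
s=8000
def circ(p,r=None):
    f=(lambda q:np.hypot(*(p-q[:2]).T)-(r or q[2]))
    q=least_squares(f,list(p.mean(0))+([] if r else [.016]),loss="soft_l1",f_scale=.0005);return q.x,np.abs(q.fun).mean()
# hole rim on z=.077
for z in(.077,.065):
    im=rect(c,.48,.545,-.135,-.065,z,s);g=cv2.GaussianBlur(cv2.cvtColor(im,cv2.COLOR_BGR2GRAY),(0,0),4).astype(float)
    toXY=lambda px:np.c_[.48+px[:,0]/s,-.065-px[:,1]/s]
    ctr=np.array([.5116,-.0988]) 
    th=np.radians(np.arange(0,360,4))
    if z==.077:
        pts=[]
        for t in th:
            r=np.arange(.0125,.0195,1/s);p=ctr+r[:,None]*[np.cos(t),np.sin(t)]
            v=cv2.remap(g.astype(np.float32),((p[:,0]-.48)*s).astype(np.float32),((-.065-p[:,1])*s).astype(np.float32),1).ravel()
            d=np.diff(v);i=np.argmax(abs(d));pts.append(np.r_[p[i],d[i]])
        pts=np.array(pts);H,e=circ(pts[(pts[:,2]>0),:2]);print("hole",H,e)
        H2,e2=circ(pts[:,:2]);print("hole all",H2,e2)
    # bright blob in hole
    v=g.copy();yy,xx=np.mgrid[:g.shape[0],:g.shape[1]];X=.48+xx/s;Y=-.065-yy/s
    m=(np.hypot(X-.5116,Y+.0988)<.0145)
    if z==.077: T=cv2.threshold(g[m].astype(np.uint8),0,255,cv2.THRESH_OTSU)[0];print("otsu",T)
    b=(m&(g>T)).astype(np.uint8) if z==.077 else ((np.hypot(X-.5116,Y+.0988)<.0165)&(g>T)).astype(np.uint8)
    if z==.065:
        n,l,st,ct=cv2.connectedComponentsWithStats(b);i=np.argmin(np.hypot(ct[1:,0]-(.5105-.48)*s,ct[1:,1]-(-.065+.106)*s))+1
        cc=max(cv2.findContours((l==i).astype(np.uint8),0,1)[0],key=cv2.contourArea)[:,0]
        p=toXY(cc);print("blob",p.min(0),p.max(0))
        top=p[(p[:,1]>-.1055)];Bc,e=circ(top,.016);print("base c",Bc,e,len(top))
        for th_ in(.103,.104):
            print(circ(p[p[:,1]>-th_],.016),circ(p[p[:,1]>-th_]))
E
```

```text
cam [ 0.4351 -0.1137  0.3856]
hole [ 0.5108 -0.0981  0.0148] 0.0009405611928980603
hole all [ 0.5109 -0.0983  0.0149] 0.0008624828705238307
otsu 65.0
blob [ 0.4951 -0.1153] [ 0.5239 -0.0831]
base c [ 0.5136 -0.0919] 0.0034851257893255723 561
(array([ 0.5138, -0.0885]), np.float64(0.003495604234425685)) (array([ 0.5061, -0.0939,  0.0094]), np.float64(0.0017475263816167214))
(array([ 0.5138, -0.0906]), np.float64(0.0035078641402161857)) (array([ 0.5062, -0.0943,  0.0097]), np.float64(0.0018735415027770082))
```

```bash
python3 - <<'E'
from h import *
import pickle
c=pickle.load(open("w1.pkl","rb"));d=np.array([-.082,.997]);H=np.array([.5113,-.0985])
for z in(.077,.065,.047):
    im=rect(c,.47,.56,-.14,-.06,z,2000);g=cv2.cvtColor(im,cv2.COLOR_BGR2GRAY)
    t=np.arange(-.022,.021,.001);p=H+t[:,None]*d
    if z==.047:
        for off in(-.006,-.003,0,.003,.006):
            q=p+np.array([d[1],-d[0]])*off
            v=cv2.remap(g,((q[:,0]-.47)*2000).astype(np.float32),((-.06-q[:,1])*2000).astype(np.float32),1).ravel();print(off,v)
    else:
        v=cv2.remap(g,((p[:,0]-.47)*2000).astype(np.float32),((-.06-p[:,1])*2000).astype(np.float32),1).ravel()
        print(z,v)
    if z==.077:
        q=H+t[:,None]*[d[1],-d[0]];v=cv2.remap(g,((q[:,0]-.47)*2000).astype(np.float32),((-.06-q[:,1])*2000).astype(np.float32),1).ravel();print("across",v)
E
```

```text
0.077 [75 75 75 76 74 71 72 79 82 83 82 83 82 82 82 82 82 83 82 83 76 62 47 46
 47 49 49 49 48 49 49 49 48 48 49 50 51 57 66 73 75 75 75]
across [72 73 74 74 74 72 67 57 50 48 47 48 49 53 58 63 65 67 67 64 61 54 47 45
 44 45 46 47 48 48 49 49 49 50 50 53 59 63 65 69 72 74 75]
0.065 [75 75 75 75 74 73 74 80 82 82 82 81 82 82 83 82 82 81 82 82 82 81 71 52
 47 48 49 49 48 49 49 49 49 49 48 49 49 52 59 68 73 74 75]
-0.006 [74 75 74 75 74 74 74 73 74 74 73 72 73 76 79 82 82 80 77 68 57 49 47 48
 47 48 49 48 48 49 50 52 56 61 68 71 73 74 73 73 74 74 73]
-0.003 [72 73 73 73 73 73 72 71 71 72 76 80 82 81 81 82 82 82 82 82 80 73 60 50
 48 48 48 48 48 49 48 48 48 49 50 54 60 66 71 72 73 73 73]
0 [74 74 75 74 74 74 73 74 79 81 81 82 82 81 82 81 81 82 82 82 82 82 75 61
 50 47 48 48 48 48 48 48 48 48 48 48 49 52 60 68 72 74 74]
0.003 [75 76 76 75 73 73 75 80 82 83 82 82 82 82 82 81 82 82 82 82 82 82 78 65
 50 47 49 49 49 49 49 48 48 48 48 48 49 49 51 58 67 73 75]
0.006 [75 75 74 74 72 73 78 82 83 82 83 83 83 82 82 82 82 82 82 83 82 80 70 54
 47 47 49 49 48 49 49 49 49 49 49 49 48 48 50 55 63 70 74]
```

arm_command(
  increments=[0.082,-0.232,0,94,0.082,-0.232,0,94,0.082,-0.232,0,94,0.082,-0.232,0,94,0.082,-0.232,0,94,0.082,-0.232,0,94,0.082,-0.232,0,94,0.082,-0.232,0,94,0.082,-0.232,0,94,0.082,-0.232,0,94,0.082,-0.232,0,94,0.082,-0.232,0,94,0.082,-0.232,0,94,0.082,-0.232,0,94,0.082,-0.232,0,94,0.082,-0.232,0,94,0.082,-0.232,0,94],
)

```text
time_s: 3.62
position: [0.4453, -0.3459, 0.3029]
tcp_rot: [3.141, 0.0, 1.583]
contact_force: [0.5, -0.1, -0.0]
gripper_width: 0.0932
finger_force: 0.0
```

```bash
python3 - <<'E'
from h import *
import pickle
c=env.camera("wrist");pickle.dump(c,open("w2.pkl","wb"));cv2.imwrite("pics/w2.png",c["pixels"])
print(env.get_obs()["position"],env.get_obs()["tcp_rot"])
E
```

```text
[ 0.4453 -0.346   0.3028] [3.1415 0.0002 1.5822]
```

View pics/w2.png

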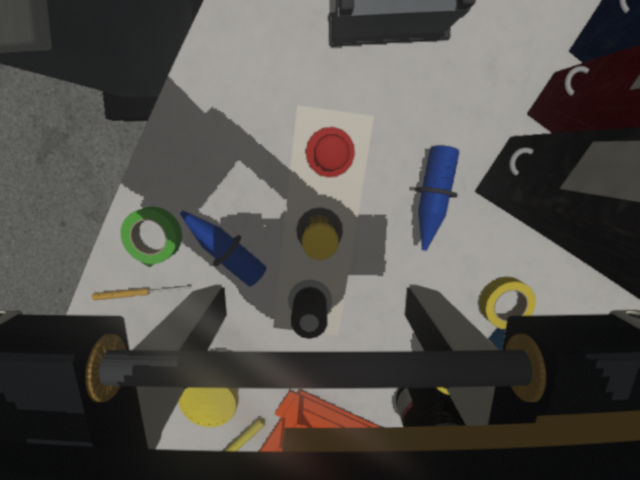

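The wrist view shows the drift top at (320,240), the bolt's disc at (309,323) and the plug at (330,152). Next I'll fit the drift and bolt tops on z=0.118, and the collars on z=0.074.

```bash
python3 - <<'E'
from h import *
import pickle
c=pickle.load(open("w2.pkl","rb"));hsv=cv2.cvtColor(c["pixels"],cv2.COLOR_BGR2HSV);P=cloud(c)
print("drift",onz(c,[(320,240)],.118),"bolt",onz(c,[(309,323)],.119),"plug",onz(c,[(329.5,150)],.1))
for nm,(x0,y0,x1,y1) in dict(d=(290,200,350,270),b=(280,270,340,345),r=(300,120,362,182)).items():
    Q=P[y0:y1,x0:x1].reshape(-1,3);
    for lo,hi in((.11,.124),(.07,.0775)):
        q=Q[(Q[:,2]>lo)&(Q[:,2]<hi)]
        if len(q)>30: print(nm,lo,len(q),q.mean(0),q.min(0),q.max(0), (q.min(0)+q.max(0))/2)
    if nm=="d":
        H=hsv[y0:y1,x0:x1];m=((H[...,0]>20)&(H[...,0]<35)&(H[...,1]>120)).astype(np.uint8);k=np.argwhere(m)[:,::-1]+[x0,y0];print(k.min(0),k.max(0),onz(c,[k.min(0),k.max(0)],.118))
E
```

```text
drift [[ 0.4494 -0.3391  0.118 ]] bolt [[ 0.4412 -0.4112  0.119 ]] plug [[ 0.456  -0.2701  0.1   ]]
d 0.11 1091 [ 0.4493 -0.3396  0.1183] [ 0.4349 -0.3551  0.1103] [ 0.4638 -0.3258  0.1207] [ 0.4494 -0.3405  0.1155]
d 0.07 2619 [ 0.4494 -0.3442  0.0718] [ 0.4221 -0.3798  0.07  ] [ 0.4783 -0.3132  0.077 ] [ 0.4502 -0.3465  0.0735]
[302 217] [337 259] [[ 0.4351 -0.3209  0.118 ]
 [ 0.4633 -0.3547  0.118 ]]
b 0.11 1105 [ 0.4412 -0.4082  0.1184] [ 0.4256 -0.4258  0.1101] [ 0.4565 -0.3941  0.1211] [ 0.4411 -0.41    0.1156]
b 0.07 2120 [ 0.442  -0.4052  0.0719] [ 0.4115 -0.4483  0.07  ] [ 0.4706 -0.3798  0.0774] [ 0.4411 -0.4141  0.0737]
r 0.11 64 [ 0.457  -0.2725  0.1103] [ 0.4476 -0.2822  0.11  ] [ 0.4698 -0.2613  0.1112] [ 0.4587 -0.2717  0.1106]
r 0.07 2604 [ 0.4574 -0.2702  0.0725] [ 0.4314 -0.297   0.07  ] [ 0.4859 -0.2445  0.0774] [ 0.4586 -0.2708  0.0737]
```

arm_command(
  increments=[0.006,0.004,0.03,7,0.006,0.004,0.06,7,0.006,0.004,0.09,7,0.006,0.004,0.11,7,0.006,0.004,0.125,7,0.006,0.004,0.135,7,0.006,0.004,0.139,7,0.006,0.004,0.139,7],
)

```text
time_s: 4.33
position: [0.4491, -0.3402, 0.1634]
tcp_rot: [-3.141, -0.0, 1.458]
contact_force: [0.0, 0.3, 0.3]
gripper_width: 0.093
finger_force: 0.0
```

arm_command(
  increments=[0,0,0,0,0,0,0,0,0,0,0,0,0,0,0,0,0,0,0,0,0,0,0,0,0,0,0,0,0,0,0,0],
  claw=1,
  newtons=55,
)

```text
time_s: 5.0
position: [0.4491, -0.3403, 0.1638]
tcp_rot: [3.142, 0.0, 1.457]
contact_force: [0.3, 0.2, -0.6]
gripper_width: 0.044
finger_force: 0.0
```

arm_command(
  increments=[0,0,0,0,0,0,0,0,0,0,0,0,0,0,0,0,0,0,0,0],
)

```text
time_s: 5.42
position: [0.4491, -0.3403, 0.1638]
tcp_rot: [3.142, 0.0, 1.457]
contact_force: [-0.1, -0.3, 0.8]
gripper_width: 0.0293
finger_force: 55.0
```

arm_command(
  increments=[0,0,-0.01,0,0,0,-0.03,0,0,0,-0.06,0,0,0,-0.09,0,0,0,-0.115,0,0,0,-0.13,0,0,0,-0.13,0,0,0,-0.13,0],
)

```text
time_s: 6.08
position: [0.4491, -0.3403, 0.2935]
tcp_rot: [3.141, 0.0, 1.457]
contact_force: [-0.2, 0.2, -1.6]
gripper_width: 0.029
finger_force: 55.0
```

```bash
cat >> h.py <<'E'
def plan(x,y,z,ydeg):
    o=env.get_obs();p=np.array(o["position"]);yaw=o["tcp_rot"][2]
    X=np.array([np.cos(yaw),np.sin(yaw)]);Y=np.array([X[1],-X[0]])
    d=np.array([x,y,z])-p
    t=(np.degrees(yaw)-90-ydeg+180)%360-180
    print("d",d[:2]@X,d[:2]@Y,-d[2],"turn",t,"now",p,np.degrees(yaw)-90,"F",np.array(o["contact_force"]))
E
python3 -c "
from h import *
plan(.5116,-.106,.2935,94.7)"
```

```text
d 0.23982323757942992 0.03549423947425052 1.7299907481338472e-05 turn -101.21046714279326 now [ 0.4491 -0.3403  0.2935] -6.51046714279326 F [-0.18    0.157  -1.5592]
```

arm_command(
  increments=[0.24,0.0355,0,-101,0.24,0.0355,0,-101,0.24,0.0355,0,-101,0.24,0.0355,0,-101,0.24,0.0355,0,-101,0.24,0.0355,0,-101,0.24,0.0355,0,-101,0.24,0.0355,0,-101,0.24,0.0355,0,-101,0.24,0.0355,0,-101,0.24,0.0355,0,-101,0.24,0.0355,0,-101,0.24,0.0355,0,-101,0.24,0.0355,0,-101,0.24,0.0355,0,-101,0.24,0.0355,0,-101,0.24,0.0355,0,-101,0.24,0.0355,0,-101],
)

```text
time_s: 7.58
position: [0.5115, -0.1058, 0.2932]
tcp_rot: [3.141, -0.001, -3.066]
contact_force: [-0.3, -0.5, -2.6]
gripper_width: 0.0294
finger_force: 55.0
```

```bash
python3 - <<'E'
from h import *
plan(.5116,-.106,.246,94.7)
c=env.camera("wrist");cv2.imwrite("pics/w3.png",c["pixels"])
E
```

```text
d -4.566792860656716e-05 -0.00020444804351647155 0.04715283332676912 turn -0.3888171989111129 now [ 0.5115 -0.1058  0.2932] -265.6888171989111 F [-0.2721 -0.5459 -2.566 ]
```

View pics/w3.png

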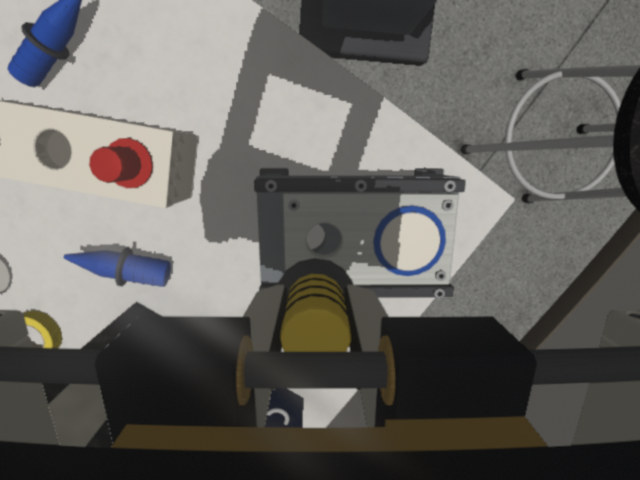

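arm_command(
  increments=[0,0,0.02,0,0,0,0.04,0,0,0,0.052,0,0,0,0.058,0,0,0,0.062,0,0,0,0.066,0,0,0,0.07,0,0,0,0.074,0,0,0,0.078,0,0,0,0.078,0,0,0,0.078,0],
)

```text
time_s: 8.55
position: [0.5116, -0.1058, 0.2157]
tcp_rot: [3.142, -0.0, -3.063]
contact_force: [-0.6, -0.0, -2.2]
gripper_width: 0.0292
finger_force: 55.0
```

arm_command(
  increments=[0,-0.002,0,0,0,-0.004,0,0,0,-0.006,0,0,0,-0.0077,0,0,0,-0.0077,0,0,0,-0.0077,0,0],
)

```text
time_s: 9.05
position: [0.5123, -0.1137, 0.2158]
tcp_rot: [-3.141, 0.0, -3.063]
contact_force: [0.4, 2.6, -1.0]
gripper_width: 0.0294
finger_force: 55.0
```

arm_command(
  increments=[0,0,0.003,0,0,0,0.006,0,0,0,0.009,0,0,0,0.012,0,0,0,0.015,0,0,0,0.018,0,0,0,0.018,0],
)

```text
time_s: 9.63
position: [0.512, -0.1134, 0.1968]
tcp_rot: [3.141, -0.001, -3.063]
contact_force: [0.9, 2.7, -2.8]
gripper_width: 0.0293
finger_force: 55.0
```

arm_command(
  increments=[0,0,0.003,0,0,0,0.006,0,0,0,0.009,0,0,0,0.012,0,0,0,0.014,0,0,0,0.014,0],
)

```text
time_s: 10.13
position: [0.512, -0.1135, 0.183]
tcp_rot: [3.141, -0.001, -3.063]
contact_force: [0.8, 2.9, -3.8]
gripper_width: 0.0294
finger_force: 55.0
```

arm_command(
  increments=[0,0,0.002,0,0,0,0.004,0,0,0,0.006,0,0,0,0.007,0,0,0,0.007,0],
)

```text
time_s: 10.55
position: [0.5121, -0.1135, 0.1764]
tcp_rot: [3.142, -0.0, -3.063]
contact_force: [-0.1, 2.1, -3.0]
gripper_width: 0.0289
finger_force: 55.0
```

arm_command(
  increments=[0,0,0.002,0,0,0,0.004,0,0,0,0.005,0,0,0,0.006,0,0,0,0.0065,0,0,0,0.0065,0],
)

```text
time_s: 11.05
position: [0.5122, -0.1136, 0.1707]
tcp_rot: [-3.141, 0.0, -3.063]
contact_force: [-2.8, 2.9, 4.7]
gripper_width: 0.0296
finger_force: 55.0
```

arm_command(
  increments=[0,0,0.0005,0,0,0,0.001,0,0,0,0.0015,0,0,0,0.0015,0],
)

```text
time_s: 11.38
position: [0.5123, -0.1138, 0.1706]
tcp_rot: [-3.141, 0.001, -3.063]
contact_force: [-10.8, 2.4, 18.7]
gripper_width: 0.0291
finger_force: 55.0
```

arm_command(
  increments=[0,0,-0.003,0,0,0,-0.008,0,0,0,-0.015,0,0,0,-0.025,0,0,0,-0.04,0,0,0,-0.06,0,0,0,-0.085,0,0,0,-0.11,0,0,0,-0.125,0,0,0,-0.125,0,0,0,-0.125,0],
)

```text
time_s: 12.3
position: [0.5123, -0.1136, 0.2938]
tcp_rot: [-3.141, 0.001, -3.063]
contact_force: [0.3, 0.5, -2.3]
gripper_width: 0.0293
finger_force: 55.0
```

```bash
python3 - <<'E'
from h import *
import pickle
plan(.4491,-.3403,.2935,-6.5)
c=env.camera("wrist");pickle.dump(c,open("w4.pkl","wb"));cv2.imwrite("pics/w4.png",c["pixels"])
im=rect(c,.45,.57,-.16,.0,.077,3200);cv2.imwrite("pics/w4r.png",np.hstack([cv2.resize(im,(360,480)),cv2.resize(c["pixels"],None,fx=.6,fy=.6)[:0].reshape(0,384,3) if 0 else cv2.copyMakeBorder(c["pixels"][150:400,180:440],0,230,0,0,0)]))
E
```

```text
d 0.08075563124078522 -0.22110002482912244 0.0003210074349602188 turn 100.98751593963175 now [ 0.5123 -0.1136  0.2938] -265.51248406036825 F [ 0.3087  0.4745 -2.2888]
```

View pics/w4r.png

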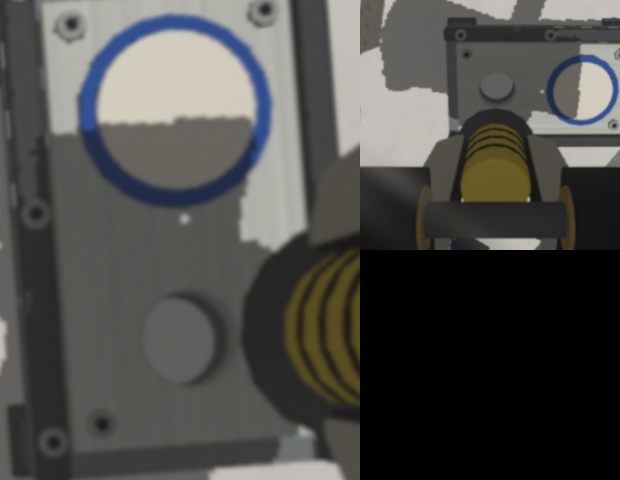

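The orthophoto (right half is the raw wrist crop) shows the carriage hole at about (185,340) px, or (0.512,-0.113). It is clear right through to the bench, so the holes are in line. Next I'll return the drift.

arm_command(
  increments=[0.081,-0.221,0,101,0.081,-0.221,0,101,0.081,-0.221,0,101,0.081,-0.221,0,101,0.081,-0.221,0,101,0.081,-0.221,0,101,0.081,-0.221,0,101,0.081,-0.221,0,101,0.081,-0.221,0,101,0.081,-0.221,0,101,0.081,-0.221,0,101,0.081,-0.221,0,101,0.081,-0.221,0,101,0.081,-0.221,0,101,0.081,-0.221,0,101,0.081,-0.221,0,101,0.081,-0.221,0,101],
)

```text
time_s: 13.77
position: [0.4487, -0.34, 0.2927]
tcp_rot: [-3.14, -0.001, 1.461]
contact_force: [0.8, -0.6, -1.5]
gripper_width: 0.029
finger_force: 55.0
```

```bash
python3 - <<'E'
from h import *
plan(.4491,-.3403,.1638,-6.5)
E
```

```text
d -0.0002023836782137034 0.00045806273356283154 0.12894404218136785 turn 0.23066504644052088 now [ 0.4487 -0.34    0.2927] -6.269334953559479 F [ 0.8219 -0.5781 -1.4856]
```

arm_command(
  increments=[0,0.0004,0.03,0,0,0.0004,0.055,0,0,0.0004,0.068,0,0,0.0004,0.078,0,0,0.0004,0.088,0,0,0.0004,0.098,0,0,0.0004,0.108,0,0,0.0004,0.115,0,0,0.0004,0.121,0,0,0.0004,0.126,0,0,0.0004,0.128,0,0,0.0004,0.129,0,0,0.0004,0.129,0],
)

```text
time_s: 14.85
position: [0.4492, -0.3403, 0.1649]
tcp_rot: [3.141, 0.0, 1.457]
contact_force: [-0.2, 0.7, -1.9]
gripper_width: 0.0292
finger_force: 55.0
```

arm_command(
  increments=[0,0,0.0005,0,0,0,0.001,0,0,0,0.001,0],
)

```text
time_s: 15.1
position: [0.4492, -0.3402, 0.1639]
tcp_rot: [3.141, 0.0, 1.457]
contact_force: [0.2, -0.3, -1.6]
gripper_width: 0.0294
finger_force: 55.0
```

arm_command(
  increments=[0,0,0,0,0,0,0,0,0,0,0,0,0,0,0,0,0,0,0,0,0,0,0,0,0,0,0,0,0,0,0,0],
  claw=-0.1,
)

```text
time_s: 15.77
position: [0.4491, -0.3402, 0.1638]
tcp_rot: [-3.142, 0.0, 1.457]
contact_force: [0.1, -0.5, 0.9]
gripper_width: 0.0512
finger_force: 0.0
```

arm_command(
  increments=[0,0,-0.02,0,0,0,-0.045,0,0,0,-0.07,0,0,0,-0.09,0,0,0,-0.09,0,-0.035,0,-0.09,0,-0.07,0,-0.09,0,-0.07,0,-0.09,0,-0.07,0,-0.09,0],
)

```text
time_s: 16.52
position: [0.4408, -0.4108, 0.2528]
tcp_rot: [-3.141, -0.001, 1.455]
contact_force: [0.4, 1.1, -0.2]
gripper_width: 0.0511
finger_force: 0.0
```

```bash
python3 - <<'E'
from h import *
c=env.camera("wrist");P=cloud(c);plan(.4412,-.4095,.164,-6.7)
d=env.camera("side");cv2.imwrite("pics/mix5.png",np.hstack([c["pixels"][80:480,150:500],d["pixels"][180:400,220:400].repeat(2,0).repeat(2,1)[:400]]))
for nm,cx,cy in(("d",.4494,-.3398),("b",.4412,-.4095)):
    q=P[(np.hypot(P[...,0]-cx,P[...,1]-cy)<.025)&(P[...,2]>.11)&(P[...,2]<.124)];print(nm,len(q),q.mean(0),(q.min(0)+q.max(0))/2,np.percentile(q[:,2],[5,50,95]))
E
```

```text
d 0.00044327748356854264 0.00013936690253765616 0.08899596469360668 turn 0.13343184157767496 now [ 0.441  -0.4099  0.253 ] -6.566568158422314 F [-0.0357  0.5817  0.4716]
d 1873 [ 0.4497 -0.341   0.1187] [ 0.4498 -0.3411  0.118 ] [0.1171 0.1188 0.12  ]
b 1804 [ 0.4414 -0.4089  0.1186] [ 0.4412 -0.4102  0.1158] [0.1157 0.1189 0.1202]
```

View pics/mix5.png

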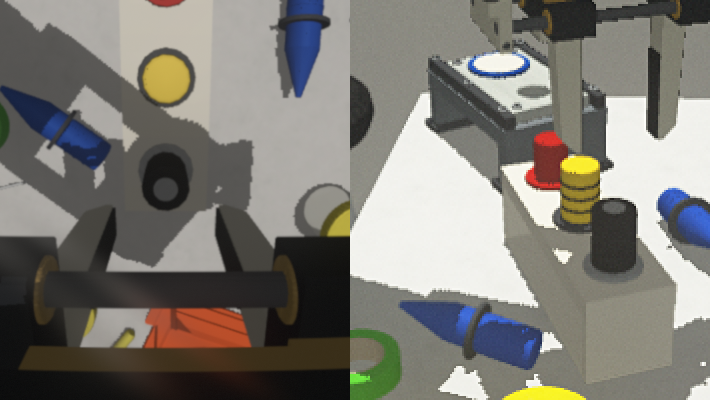

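The drift stands upright again in its socket: (167,77) in the left crop, (580,190) in the right. Its top is at z 0.119, as before. The bolt sits between the open fingers, so I'll grasp it.

arm_command(
  increments=[0.0005,0,0.03,0,0.0005,0,0.055,0,0.0005,0,0.075,0,0.0005,0,0.086,0,0.0005,0,0.089,0,0.0005,0,0.089,0,0.0005,0,0.089,0],
)

```text
time_s: 17.2
position: [0.4417, -0.4093, 0.1661]
tcp_rot: [3.14, 0.001, 1.458]
contact_force: [-0.3, 0.6, 0.4]
gripper_width: 0.0514
finger_force: 0.0
```

arm_command(
  increments=[0,0,0,0,0,0,0,0,0,0,0,0,0,0,0,0,0,0,0,0,0,0,0,0,0,0,0,0],
  claw=1,
  newtons=50,
)

```text
time_s: 17.78
position: [0.4414, -0.4094, 0.1654]
tcp_rot: [3.141, 0.0, 1.457]
contact_force: [-1.3, 0.3, 6.9]
gripper_width: 0.0314
finger_force: 50.0
```

arm_command(
  increments=[0,0,-0.01,0,0,0,-0.03,0,0,0,-0.06,0,0,0,-0.09,0,0,0,-0.115,0,0,0,-0.13,0,0,0,-0.13,0,0,0,-0.13,0],
)

```text
time_s: 18.45
position: [0.4413, -0.4093, 0.2944]
tcp_rot: [3.141, 0.0, 1.457]
contact_force: [-0.4, -0.7, -3.0]
gripper_width: 0.0312
finger_force: 50.0
```

```bash
python3 - <<'E'
from h import *
plan(.5122,-.1134,.294,94.7)
E
```

```text
d 0.3019945866702282 0.03691751937155172 0.00042672364065704516 turn -101.21003912196652 now [ 0.4413 -0.4093  0.2944] -6.510039121966514 F [-0.4324 -0.6969 -3.0362]
```

arm_command(
  increments=[0.302,0.037,0,-101,0.302,0.037,0,-101,0.302,0.037,0,-101,0.302,0.037,0,-101,0.302,0.037,0,-101,0.302,0.037,0,-101,0.302,0.037,0,-101,0.302,0.037,0,-101,0.302,0.037,0,-101,0.302,0.037,0,-101,0.302,0.037,0,-101,0.302,0.037,0,-101,0.302,0.037,0,-101,0.302,0.037,0,-101,0.302,0.037,0,-101,0.302,0.037,0,-101,0.302,0.037,0,-101,0.302,0.037,0,-101,0.302,0.037,0,-101],
)

```text
time_s: 20.03
position: [0.5122, -0.1134, 0.2945]
tcp_rot: [3.142, -0.0, -3.065]
contact_force: [0.4, 0.2, -1.5]
gripper_width: 0.0315
finger_force: 50.0
```

```bash
python3 - <<'E'
from h import *
plan(.5122,-.1134,.172,94.7)
c=env.camera("wrist");im=rect(c,.45,.57,-.16,.0,.077,3000)
d=env.camera("side")
cv2.imwrite("pics/mix6.png",np.hstack([im[:480,:360],d["pixels"][130:290,240:380].repeat(3,0).repeat(3,1)]))
E
```

```text
d 3.5637131036220975e-05 3.646559128366665e-05 0.12245240413810787 turn -0.3323405694963526 now [ 0.5122 -0.1134  0.2945] -265.63234056949636 F [ 0.3857  0.1896 -1.4646]
```

View pics/mix6.png

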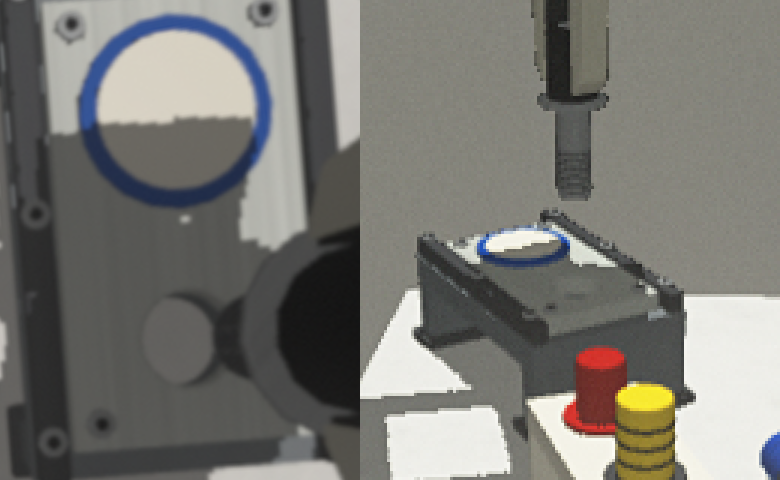

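The bolt hangs upright above the hole: bolt at (572,150) on the right, hole at (185,340) on the left, holes still in line. I'll lower it.

arm_command(
  increments=[0,0,0.02,0,0,0,0.04,0,0,0,0.052,0,0,0,0.06,0,0,0,0.066,0,0,0,0.072,0,0,0,0.078,0,0,0,0.084,0,0,0,0.09,0,0,0,0.09,0],
)

```text
time_s: 20.97
position: [0.512, -0.1134, 0.2036]
tcp_rot: [3.141, -0.001, -3.063]
contact_force: [-0.4, -0.1, -1.9]
gripper_width: 0.0312
finger_force: 50.0
```

arm_command(
  increments=[0,0,0.006,0,0,0,0.012,0,0,0,0.018,0,0,0,0.024,0,0,0,0.028,0,0,0,0.03,0,0,0,0.03,0],
)

```text
time_s: 21.55
position: [0.5122, -0.1134, 0.1742]
tcp_rot: [3.141, -0.001, -3.063]
contact_force: [0.2, -0.5, -2.3]
gripper_width: 0.0314
finger_force: 50.0
```

arm_command(
  increments=[0,0,0.001,0,0,0,0.002,0,0,0,0.003,0,0,0,0.003,0,0,0,0.003,0],
)

```text
time_s: 21.97
position: [0.5125, -0.1134, 0.1724]
tcp_rot: [-3.141, 0.001, -3.063]
contact_force: [-1.5, 0.9, 5.9]
gripper_width: 0.0311
finger_force: 50.0
```

arm_command(
  increments=[0,0,-0.0005,0,0,0,-0.0005,0,0,0,-0.0005,0,0,0,-0.0005,0,0,0,-0.0005,0,0,0,-0.0005,0,0,0,-0.0005,0,0,0,-0.0005,0],
  claw=-0.1,
)

```text
time_s: 22.63
position: [0.5123, -0.1134, 0.1722]
tcp_rot: [3.142, -0.0, -3.063]
contact_force: [-0.1, 0.6, 0.3]
gripper_width: 0.0509
finger_force: 0.0
```

arm_command(
  increments=[0,0,-0.01,0,0,0,-0.03,0,0,0,-0.06,0,0,0,-0.09,0,0,0,-0.12,0,0,0,-0.13,0,0,0,-0.13,0,0,0,-0.13,0],
)

```text
time_s: 23.3
position: [0.5122, -0.1134, 0.3021]
tcp_rot: [-3.141, 0.0, -3.063]
contact_force: [-0.4, -0.1, -0.4]
gripper_width: 0.0511
finger_force: 0.0
```

```bash
python3 - <<'E'
from h import *
c=env.camera("wrist");P=cloud(c);o=env.get_obs();print(o["time_s"],o["position"],o["gripper_width"])
d=env.camera("side");cv2.imwrite("pics/mix7.png",np.hstack([c["pixels"][100:460,150:500],d["pixels"][180:360,230:400].repeat(2,0).repeat(2,1)]))
q=P[(np.hypot(P[...,0]-.5122,P[...,1]+.1134)<.025)&(P[...,2]>.11)];print(len(q),q.mean(0),(q.min(0)+q.max(0))/2,np.percentile(q[:,2],[5,50,95]))
E
```

```text
23.35 [ 0.5121 -0.1133  0.3011] 0.051127943865373525
8194 [ 0.4938 -0.1149  0.3004] [ 0.5079 -0.109   0.2268] [0.1253 0.3339 0.3411]
```

View pics/mix7.png

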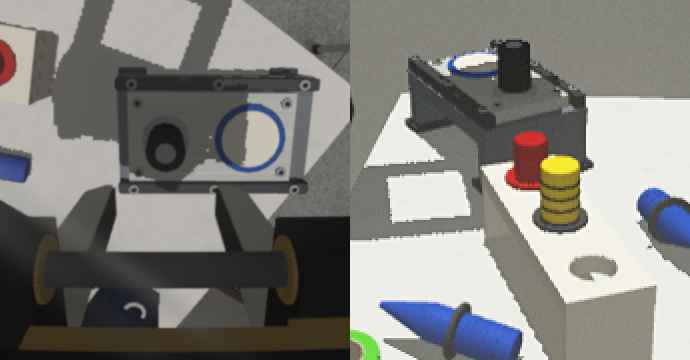

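The bolt stands seated in the carriage, at (165,148) in the left crop and (514,65) in the right. The drift is upright in its socket at (560,190), and the gripper is clear.

```bash
python3 -c "
from plant import env
print(env.sign_off())"
```

```text
the job is handed in; nothing more can be done
None
```

I lined up the holes with the drift pushed down to its collar, put the drift back upright in its socket, seated the bolt on its flange and let go of it, then handed the job in at about 23 s; the hand-in gave no verdict.

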